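# Turn the recipe tablet to the chopping board

### The arm

A 6-joint arm with a two-finger parallel gripper is mounted at the origin on the work surface. World frame = base frame: x ahead of the robot, y to its left, z up, the work surface at z = 0. Lengths are in mm, angles in degrees, forces in N, time in s.
With the tool pointing down it reaches from about 275 to 825 mm from the base axis. Payload 5.2 kg.
Tool frame: the origin (TCP) lies at the very end of the fingers, on their centre line; the grasp point (between the pads) lies 19 mm behind it; z points along the fingers, y is the line along which they close (so a half turn about z gives the same grasp; the last joint's range is limited). The gripper opens to 93 mm and grips with 3 to 60 N. Pads are 15 mm wide; open, the fingers measure 128 mm over their backs; the gripper's body (75 mm by 188 mm) begins 65 mm behind the grasp point.
Start: joints at [-86.964, 14.817, 87.949, -0, 77.235, -11.62], TCP at [139.182, -532.103, 218.653] pointing down, gripper open.
Joint ranges: [-179.93, 179.93], [-52.35, 119.4], [10.71, 147.94], [-69.91, 249.91], [12.55, 155.21], [-178.61, 178.61]. Speed limits (degrees/s): [147.25, 147.25, 180, 180, 180, 180].

### API

Orientations are given as [roll, pitch, yaw] about the fixed x, y, z axes, in that order (R = Rz(yaw) Ry(pitch) Rx(roll)).
In Python, from plant import env gives the robot as it stands. Calls block until the motion is done:
- env.move_to(position, orientation): joint-space move of the TCP to a pose.
- env.move_linear(position, attitude=None, speed=150, stop_force=None): straight line of the TCP; attitude=None keeps the orientation; speed is the mean speed in mm/s. With stop_force (N) it stops when the force on the tool has changed by that much, and returns True; else False.
- env.move_joints(angles): joint-space move.
- env.command_gripper(opening, squeeze=None): finger opening in mm; squeeze is the grip in N (None keeps the last); returns when the fingers have stopped.
- env.hold(seconds).
- env.ik(position, orientation): joint angles nearest the present ones, or None.
- env.state(): the state.
- env.capture(name): name is "side" or "top"; returns the picture (420x560x3 uint8, red, green, blue); there is no depth.
- env.camera_info(name): a dict with "camera_matrix" (3x3 intrinsics, pixels), "rvec" (rotation vector, rad) and "tvec" (3), from world to camera coordinates, as OpenCV has them. Camera axes: x right, y down, z forward; pixel columns grow to the right and rows downward; lengths in mm; the calibration is good to about 2 mm. A picture is of the moment at which its call begins. camera_info takes no time and is no camera call.
A pose or a line that the arm cannot do raises env.Unreachable and nothing moves.
- env.close_job(): hands the job in; it is judged then, once.
The state is a dict: "t": time; "q": joint angles; "joint_vel": joint speeds; "tau": joint torques, N m; "eef_pos": TCP position; "orientation": TCP orientation; "ft_force": force on the tool from outside, world axes, zero at the start; "ft_torque": the same for the moment, N m; "grip_width": finger opening in mm; "grip_force": force on a finger pad.
Only numpy, scipy, OpenCV 4.12 (cv2) and the standard library are available. Lean on these libraries where they do the work, as an engineer would, in place of code of your own. Each camera call takes 0.05 s, during which the arm holds its last target. There are 200 camera calls.

### The job

Get the recipe screen ready for the cook: swivel the tablet on its stand so that the screen faces the middle of the chopping board, and tilt it back to about 30 degrees from upright. Let go of it, and leave the board, the pan and the other things on the worktop where they are.

Things in the scene. Friction and masses are not known exactly. Their poses are not given: they have to be found in the camera images.
- stand: aluminium foot of the tablet stand, a disc 140 mm across and 13 mm high, screwed to the worktop so that it cannot move. Origin at the centre of its underside, on the worktop; z up. The vertical swivel axis passes through it. A 20 mm column rises on this axis to the tilt hinge.
- swivel (a joint): swivel of the column and tablet about the vertical axis of the stand, rad, range -2.0 to 2.0. 0: the screen faces along the foot's own x axis; positive: turned anticlockwise seen from above. Stays where it is left; friction about 0.25 N m.
- tilt (a joint): tilt of the tablet about the level hinge at the top of the column, rad, range -0.25 to 1.2. 0: screen upright; positive: leaning back, so that the screen looks upwards (0.52 = 30 degrees); negative: leaning forward. Stays where it is left; friction about 0.40 N m.
- tilt_axis (a point): point where the tilt hinge axis crosses the swivel axis, 160 mm above the worktop. Its x axis points level the way the screen is turned, its y axis lies along the tilt hinge, z up.
- screen (a point): centre of the tablet's screen, 36 mm in front of the tilt axis and level with it at tilt 0. Axes turn with the tablet: x out of the screen towards the reader, y along its long side (to the left seen from behind the tablet), z up along the screen. Black tablet 245 mm wide (y), 165 mm high (z), 10 mm thick (x), 0.5 kg.
- top_edge (a point): middle of the tablet's top rim, half way through its 10 mm thickness: 5 mm behind the screen surface, 82.5 mm above the screen centre; axes as screen. A plate 110 mm wide, 80 mm high, 6 mm thick, centred on the tablet's back, joins it to the hinge; its top lies 42 mm below this rim. The rest of the back and the whole rim are free to grasp.
- board: brown wooden chopping board, 220 mm (x) by 320 mm (y), 22 mm thick, lying flat and loose; origin at the centre of its underside. It lies beyond the stand, to its left or to its right, with half a lemon on it. Leave it where it is.
- pan: steel saucepan 164 mm across, 85 mm high, with a black handle reaching 245 mm from its centre along its own x axis, 81 mm above the worktop; origin at the centre of its underside. It stands on the other side from the board. Leave it.
- lemon: half lemon lying on the board, cut side down, 58 mm across, 38 mm high; origin at the centre of its underside. Leave it.
- mug: blue mug 82 mm across, 95 mm high; origin at the centre of its underside, handle at its own +y. Leave it.
- jar: amber glass jar with a steel lid, 80 mm across, 130 mm high; origin at the centre of its underside. Leave it.

How it is judged (in metres and radians):
At the end, for the whole second after the job is handed in: The tablet is at rest with its screen towards the chopping board: the upright plane through the middle of the screen, square to it, passes within 60 mm of the board's centre. It leans back 30 degrees from upright, give or take 6.5 degrees (tilt 0.41 to 0.64 rad) (y of board in the frame of screen between -0.06 and 0.06 m and x of board in the frame of screen above 0.05 m and value of joint tilt between 0.41 and 0.64 rad and velocity of joint swivel between -0.03 and 0.03 rad/s and velocity of joint tilt between -0.03 and 0.03 rad/s); the robot touches nothing.
It fails at once if the chopping board is pushed more than 25 mm (distance of board from where it was at the start of the episode above 0.025 m).
It fails at once if the pan is pushed more than 25 mm (distance of pan from where it was at the start of the episode above 0.025 m).
It fails at once if the lemon is pushed more than 25 mm (distance of lemon from where it was at the start of the episode above 0.025 m).
It fails at once if the mug is pushed more than 25 mm (distance of mug from where it was at the start of the episode above 0.025 m).
It fails at once if the jar is pushed more than 25 mm (distance of jar from where it was at the start of the episode above 0.025 m).
It also fails if it takes over 35 s, if anything falls off the work surface, if the arm or the gripper's body presses on something with over 40 N, if the wrist force passes 120 N, or if a joint passes its speed limit or range.

## Working session

There is one attempt and no reset: what is moved stays moved. The work goes in short steps, each a Python script; the robot and the scene stay as the last script left them, time stands still between calls to the robot, and variables do not carry over. Pictures are saved under pics/ and viewed, at most 10 in all, crops included, and the job is handed in when it is done.

```bash
mkdir -p pics
python3 - <<'E'
from plant import env
import cv2,numpy as np
for n in("side","top"):
    cv2.imwrite(f"pics/{n}0.png",env.capture(n)[:,:,::-1])
    i=env.camera_info(n);R=cv2.Rodrigues(np.array(i["rvec"]))[0]
    print(n,i["camera_matrix"],-R.T@np.array(i["tvec"]).ravel(),R[2])
s=env.state();print(s["t"],s["orientation"])
E
```

```text
side [[536.75360304   0.         285.27874804]
 [  0.         536.75360304 205.0215302 ]
 [  0.           0.           1.        ]] [ 364.09015248 1143.41150094  830.59371121] [ 0.11320734 -0.86271277 -0.49285979]
top [[440.90107813   0.         278.35553994]
 [  0.         440.90107813 213.98358098]
 [  0.           0.           1.        ]] [ 390.25559926  -35.58500272 1204.43197719] [ 0.13838901 -0.01050307 -0.99032225]
0.1 [-1.79911034e+02 -1.90137960e-02  1.46565411e+01]
```

View pics/side0.png

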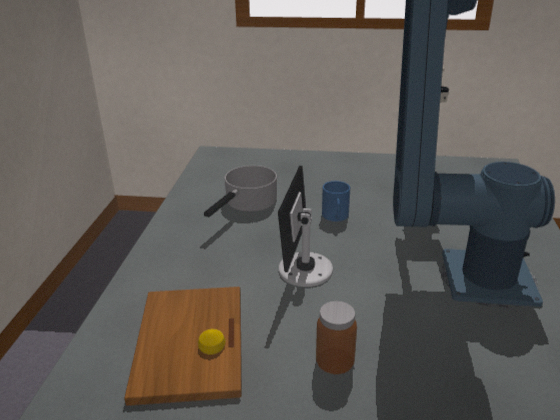

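View pics/top0.png

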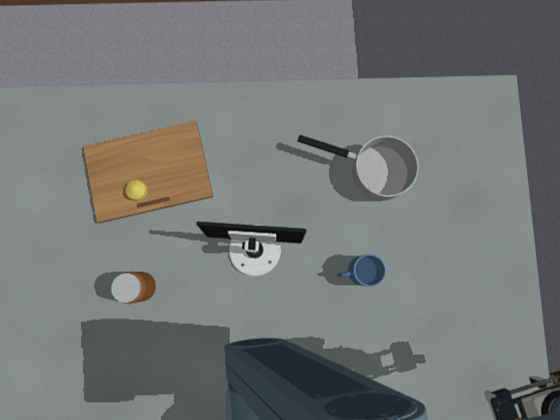

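```bash
cat > h.py <<'E'
import numpy as np,cv2
from plant import env
def ray(n,uv,z):
    i=env.camera_info(n);R=cv2.Rodrigues(np.array(i["rvec"]))[0];c=-R.T@np.array(i["tvec"]).ravel()
    d=R.T@np.linalg.inv(i["camera_matrix"])@np.array([*uv,1.]);return c+d*(z-c[2])/d[2]
def proj(n,P):
    i=env.camera_info(n)
    return cv2.projectPoints(np.array(P,float).reshape(-1,3),np.array(i["rvec"]),np.array(i["tvec"]),np.array(i["camera_matrix"]),None)[0].reshape(-1,2)
E
python3 - <<'E'
from h import *
a=cv2.imread("pics/top0.png")[205:285,185:320];b=cv2.imread("pics/side0.png")[155:290,260:345]
a=cv2.resize(a,None,fx=3.7,fy=3.7,interpolation=cv2.INTER_CUBIC);b=cv2.resize(b,None,fx=3.4,fy=3.4,interpolation=cv2.INTER_CUBIC)
c=np.zeros((460,a.shape[1]+b.shape[1],3),np.uint8);c[:a.shape[0],:a.shape[1]]=a;c[:b.shape[0],a.shape[1]:]=b
print(a.shape,b.shape);cv2.imwrite("pics/c1.png",c)
B=[ray("top",p,22)for p in[(83,147),(198,122),(213,195),(97,222)]];print(np.mean(B,0),B)
print("foot",ray("top",(255,249),13))
for n,p,z in[("pan",(387,167),85),("handle",(300,138),81),("mug",(368,269),95),("jar",(126,288),130)]:print(n,ray("top",p,z))
E
```

```text
(296, 500, 3) (459, 289, 3)
[684.50066737 305.57050316  22.        ] [array([757.27651583, 485.13651737,  22.        ]), array([820.49934011, 168.09600379,  22.        ]), array([612.68411017, 128.16592644,  22.        ]), array([547.54270338, 440.88356503,  22.        ])]
foot [463.18855294  17.55304265  13.        ]
pan [ 662.28028518 -334.19214524   85.        ]
handle [ 747.89513827 -110.48400839   81.        ]
mug [ 400.0823233  -267.36109735   95.        ]
jar [371.5470021  323.61034924 130.        ]
```

View pics/c1.png

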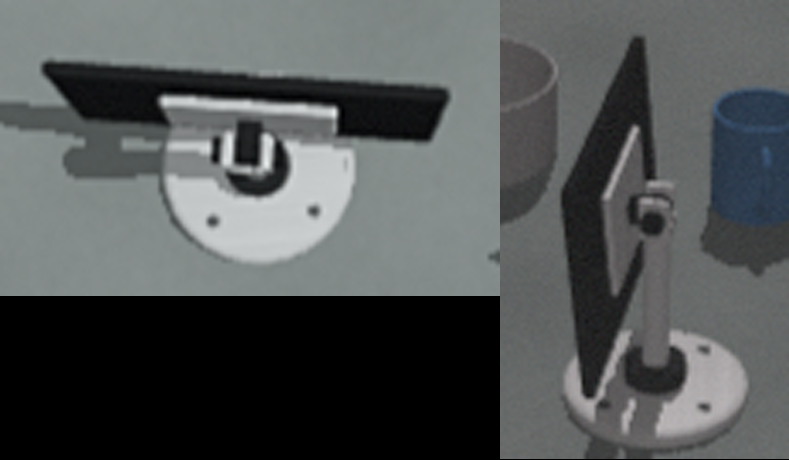

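```bash
cat >> h.py <<'E'
def tab(x,y,yaw,tilt,pts):
    c,s=np.cos,np.sin
    Rz=np.array([[c(yaw),-s(yaw),0],[s(yaw),c(yaw),0],[0,0,1]]);Ry=np.array([[c(tilt),0,-s(tilt)],[0,1,0],[s(tilt),0,c(tilt)]])
    return np.array([x,y,160])+(np.array(pts,float)+[36,0,0])@(Rz@Ry).T
def fit(obs,x0,fixed=None):
    from scipy.optimize import least_squares
    def f(v):
        w=[*fixed,*v] if fixed is not None else v
        r=[(proj(n,tab(*w,[p]))[0]-uv) for n,p,uv in obs]
        if fixed is None:r.append(proj("top",[w[0],w[1],13])[0]-[254.8,250.2])
        return np.concatenate(r)
    o=least_squares(f,x0);return o.x,np.round(o.fun,1)
E
python3 - <<'E'
from h import *
a,b=122.5,82.5
obs=[("top",(-5,a,b),(197.2,222.6)),("top",(-5,-a,b),(305.8,229.9)),("top",(-10,a,-b),(205.3,236.9)),("top",(-10,-a,-b),(300.7,242.8)),
("side",(-5,-a,b),(301.2,166.2)),("side",(-5,a,b),(279.4,210.9)),("side",(-5,a,-b),(285.6,271.8))]
v,r=fit(obs,[462,18,0,0.]);print(v,r)
print("want yaw",np.arctan2(305.5-v[1],684.5-v[0]))
print(tab(*v,[(-5,0,b),(-5,a,b),(-5,-a,b),(-5,a,0),(-5,-a,0)]).round())
E
```

```text
[ 4.61742585e+02  1.90703203e+01 -9.47825510e-02 -7.33820936e-02] [-2.   0.4  0.6  0.5  0.9  0.3  0.9  0.7 -0.7 -2.  -0.4  0.1 -0.3  0.6
 -0.4 -0.6]
want yaw 0.9097993312946979
[[ 499.   16.  240.]
 [ 510.  138.  240.]
 [ 487. -106.  240.]
 [ 504.  138.  158.]
 [ 481. -106.  158.]]
```

```bash
cat >> h.py <<'E'
S=np.array([461.7,19.1])
def P(yaw,x,y,z):
    c,s=np.cos(yaw),np.sin(yaw);return [S[0]+c*x-s*y,S[1]+s*x+c*y,z]
E
python3 - <<'E'
from h import *
y0=-.0948;A=lambda w:[180,0,np.degrees(w)]
env.command_gripper(0,20)
env.move_to(P(y0,-30,-97,230),A(y0))
env.move_linear(P(y0,-30,-97,175))
hit=env.move_linear(P(y0,35,-97,175),speed=40,stop_force=1.5)
s=env.state();p=np.array(s["eef_pos"][:2])-S
lx=p@[np.cos(y0),np.sin(y0)];print(hit,lx,s["ft_force"],s["t"])
if hit and lx<30:
    for w in np.linspace(y0,.91,8)[1:]:
        env.move_linear(P(w,lx,-97,175),A(w),speed=50)
        s=env.state();print(round(s["t"],1),np.round(s["ft_force"],1))
cv2.imwrite("pics/top1.png",env.capture("top")[:,:,::-1])
cv2.imwrite("pics/side1.png",env.capture("side")[:,:,::-1])
E
```

```text
True 19.239943047820752 [ 0.8853485   0.88858631 -0.65852914] 5.15
5.6 [-1.2  0.8 -0.4]
6.0 [-0.6  0.3 -0.1]
6.5 [ 0.7 -0.7 -0.3]
6.9 [ 0.4 -0.8 -0.1]
7.3 [ 0.8  0.5 -0.8]
7.8 [ 0.1 -0.3 -0.4]
8.2 [-0.1 -0.2  0.1]
```

View pics/side1.png

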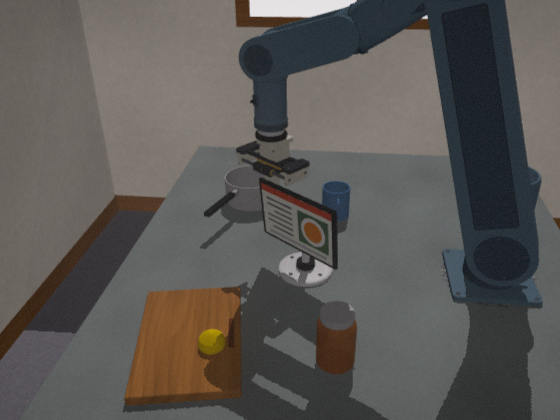

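The tablet has turned towards the board: screen corners are near (260,182), (264,232) and (336,265). I'll take an enlarged crop to measure it.

Run:
```python
import cv2
b=cv2.imread("pics/side1.png")[170:280,245:355]
cv2.imwrite("pics/c2.png",cv2.resize(b,None,fx=5,fy=5,interpolation=cv2.INTER_CUBIC))
```

```text
(no output)
```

View pics/c2.png

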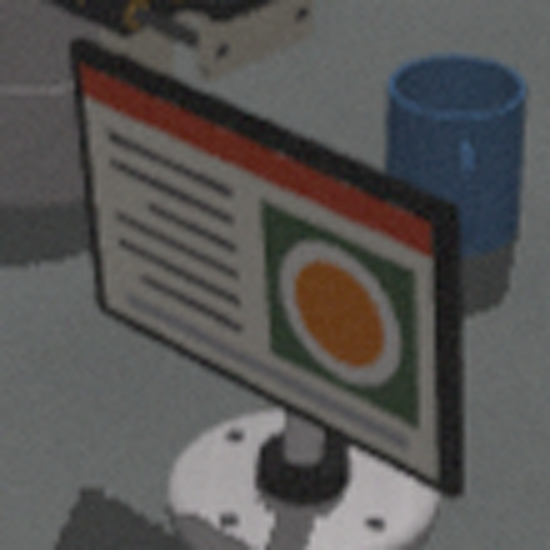

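Run:
```python
from h import *
a,b=122.5,82.5
obs=[("side",(0,-a,b),(260,180.6)),("side",(0,-a,-b),(265.4,231.6)),("side",(0,a,-b),(333.2,268)),("side",(-10,a,b),(337,211.2)),("side",(-10,a,-b),(337,268.5))]
print(fit(obs,[.8,0.],S))
```

```text
(array([ 0.89593149, -0.09484505]), array([-2.2, -3.3, -0.9, -0.4,  1.6,  2.5, -1.4, -0.7,  0.6, -0.1]))
```

Run:
```python
from h import *
w=.9;A=[180,0,np.degrees(w)]
env.move_linear(P(w,-25,-97,175),A)
env.move_linear(P(w,-25,-97,290))
env.move_linear(P(w,90,0,290))
env.move_linear(P(w,90,0,228))
hit=env.move_linear(P(w,25,0,228),speed=60,stop_force=3)
s=env.state();print(hit,(np.array(s["eef_pos"][:2])-S)@[np.cos(w),np.sin(w)],s["t"])
env.move_linear(P(w,7.5,0,228),speed=30);s=env.state();print(s["ft_force"],s["t"])
env.move_linear(P(w,95,0,228));env.move_linear(P(w,60,-180,330))
cv2.imwrite("pics/side2.png",env.capture("side")[:,:,::-1]);cv2.imwrite("pics/top2.png",env.capture("top")[:,:,::-1])
b=cv2.imread("pics/side2.png")[170:280,245:355];c=cv2.imread("pics/top2.png")[170:280,185:345]
r=lambda m:cv2.resize(m,None,fx=5,fy=5,interpolation=cv2.INTER_CUBIC)
cv2.imwrite("pics/c3.png",r(b));cv2.imwrite("pics/c4.png",r(c))
print(env.state()["t"])
```

```text
True 50.842358650842826 12.075
[ 3.28827721  7.03795554 19.21242778] 13.7
16.0833
```

View pics/c3.png

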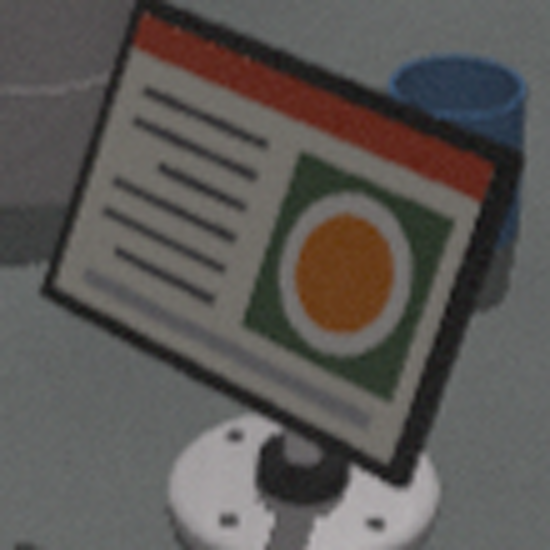

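View pics/c4.png

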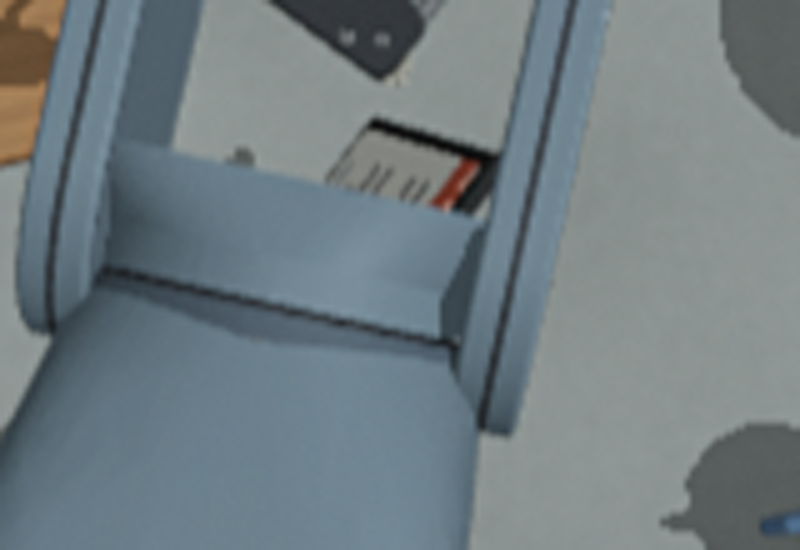

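The tablet now leans back, with corners at about (273,171), (254,228), (326,267) and (349,201). The arm mostly hides it in the top view, so I'll fit the pose from the side view.

Run:
```python
from h import *
a,b=122.5,82.5
obs=[("side",(-5,-a,b),(272.8,171)),("side",(0,-a,-b),(253.8,228.2)),("side",(-10,a,-b),(326.4,267.4)),("side",(-10,a,b),(349.4,201.2))]
print(fit(obs,[.9,0.4],S))
for t in(.45,.52,.6,.65):print(t,fit(obs,[.9],[*S,]) [1][:0],[np.round(np.linalg.norm([proj("side",tab(*S,y,t,[p]))[0]-uv for _,p,uv in obs]),1) for y in(.8,.9,1.)])
```

```text
(array([0.89975667, 0.42827982]), array([-0.5, -3.3, -0.9,  0.5,  0.3,  1.1, -0.5, -0.3]))Traceback (most recent call last):
  File "<stdin>", line 5, in <module>
  File "h.py", line 20, in fit
    o=least_squares(f,x0);return o.x,np.round(o.fun,1)
    return func(*args, **kwargs)
    vector_fun = VectorFunction(
        fun_wrapped,
    ...<6 lines>...
        workers=workers
    )
    self._update_fun()
    ~~~~~~~~~~~~~~~~^^
    self.f = self.fun_wrapped(xp_copy(self.x))
             ~~~~~~~~~~~~~~~~^^^^^^^^^^^^^^^^^
    return np.atleast_1d(self.fun(x))
                         ~~~~~~~~^^^
    return self.f(x, *self.args, **self.kwargs)
           ~~~~~~^^^^^^^^^^^^^^^^^^^^^^^^^^^^^^
  File "h.py", line 17, in f
    r=[(proj(n,tab(*w,[p]))[0]-uv) for n,p,uv in obs]
               ~~~^^^^^^^^
TypeError: tab() missing 1 required positional argument: 'pts'
```

Run:
```python
from h import *
w=.9
env.move_linear(P(w,95,0,228),speed=200)
hit=env.move_linear(P(w,5,0,228),speed=60,stop_force=3)
s=env.state();print(hit,(np.array(s["eef_pos"][:2])-S)@[np.cos(w),np.sin(w)],s["t"])
env.move_linear(P(w,0.5,0,228),speed=20);s=env.state();print(s["ft_force"],s["t"])
env.move_linear(P(w,95,0,228));env.move_linear(P(w,60,-180,330),speed=200)
I=env.capture("side")[:,:,::-1];cv2.imwrite("pics/side3.png",I);cv2.imwrite("pics/c5.png",cv2.resize(I[160:280,245:365],None,fx=5,fy=5,interpolation=cv2.INTER_CUBIC))
print(env.state()["t"])
```

```text
True 13.607103462461742 18.5083
[4.59563038 5.80188342 0.24776299] 19.3083
21.3417
```

View pics/c5.png

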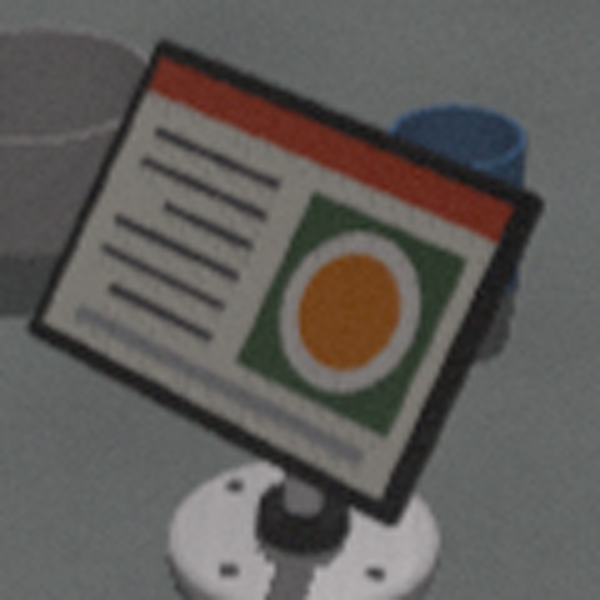

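Corners now read (277,168), (251,226), (324,264.5) and (353,200.5). The tablet is leaning further back and the arm is clear of it.

Run:
```python
from h import *
a,b=122.5,82.5
obs=[("side",(-5,-a,b),(277.2,168.2)),("side",(0,-a,-b),(251.4,226)),("side",(-10,a,-b),(324,264.6)),("side",(-10,a,b),(353.4,200.6))]
v,r=fit(obs,[.9,0.4],S);print(v,r)
d=np.array([684.5,305.5])-S;print(-np.sin(v[0])*d[0]+np.cos(v[0])*d[1])
```

```text
[0.90043509 0.61126757] [-0.4 -1.5 -1.6 -0.2 -0.2  1.7 -0.1 -0.8]
3.3459899385858307
```

The fit gives a tilt of 0.61, which is too close to the 0.64 limit. I'll nudge the top rim forward from behind, and the contact position will give a second reading of the tilt.

Run:
```python
from h import *
w=.9
L=lambda:(np.array(env.state()["eef_pos"][:2])-S)@[np.cos(w),np.sin(w)]
env.move_linear(P(w,-75,0,330),speed=250)
env.move_linear(P(w,-75,0,225))
hit=env.move_linear(P(w,-27,0,225),speed=60,stop_force=3);print(hit,L())
if L()<-26.5:env.move_linear(P(w,-26,0,225),speed=20);print(L(),env.state()["ft_force"])
env.move_linear(P(w,-80,0,225));env.move_linear(P(w,-80,-60,330),speed=200)
I=env.capture("side")[:,:,::-1];cv2.imwrite("pics/side4.png",I);cv2.imwrite("pics/c6.png",cv2.resize(I[160:280,245:365],None,fx=5,fy=5,interpolation=cv2.INTER_CUBIC))
print(env.state()["t"])
```

```text
True -35.85059824417389
-25.915013607880415 [-2.60789558 -1.42928127  2.12125142]
25.8917
```

View pics/c6.png

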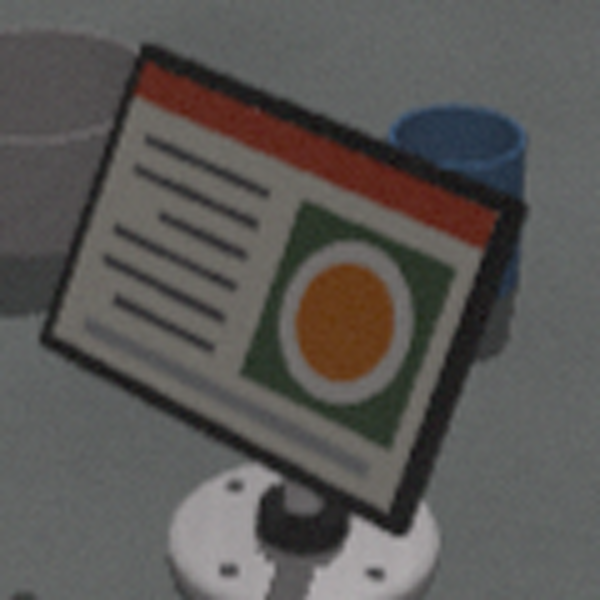

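Corners are now about (274,168.6), (253.4,228.4), (325.6,267) and (350,201).

Run:
```python
from h import *
a,b=122.5,82.5
obs=[("side",(-5,-a,b),(274.2,168.6)),("side",(0,-a,-b),(253.4,228.4)),("side",(-10,a,-b),(325.6,267)),("side",(-10,a,b),(349.8,201.2))]
v,r=fit(obs,[.9,0.4],S);print(v,r)
```

```text
[0.89075339 0.46417621] [-0.7 -1.3 -1.  -0.4  0.   1.3 -0.3 -0.4]
```

```bash
python3 -c "
from plant import env
print(env.close_job())"
```

```text
the job is handed in; nothing more can be done
None
```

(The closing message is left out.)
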